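# Back off the shaker's locking collar

## Robot

A 6-joint arm with a two-finger parallel gripper is mounted at the origin on the work surface. World frame = base frame: x ahead of the robot, y to its left, z up, the work surface at z = 0. Lengths are in mm, angles in rad, forces in N, time in s.
With the tool pointing down it reaches from about 325 to 925 mm from the base axis. Payload 3.1 kg.
Tool frame: the origin (TCP) lies midway between the tips of the shut fingers; the grasp point (between the pads) lies manip.grip_point_offset behind it (manip.grip_point_offset is the distance from the TCP to the grasp point, in mm); y points along the fingers, x is the direction in which the jaws open and shut, and the axes are right-handed (so a half turn about y gives the same grasp; the last joint's range is limited). The gripper opens to 85 mm and grips with 20 to 120 N. Pads are 22 mm wide; open, the fingers measure 114 mm over their backs; the gripper's body (76 mm by 85 mm) begins 54 mm behind the grasp point. The pads swing forward as they close: fully open they stand 13 mm farther back than shut.
Start: joints at [1.165, 0.217, 1.613, -0, 1.311, -0.112], TCP at [180.976, 598.237, 231.3] pointing down, gripper open.
Joint ranges: [-2.75, 2.75], [-0.78, 2.1], [0.31, 2.55], [-1.13, 4.27], [0.13, 2.63], [-2.58, 2.58]. Speed limits (rad/s): [2.79, 2.79, 3.14, 3.14, 3.14, 3.14].

## Interface

Orientations are given as [roll, pitch, yaw] about the fixed x, y, z axes, in that order (R = Rz(yaw) Ry(pitch) Rx(roll)).
In Python, from cell import manip, snapshot, look_for, spot_point gives the robot as it stands.
- The arm moves only by the tool carry_out, never from a script. Its argument "targets" is a list of rows, each an object with "claw": the finger opening in m, from 0 to 0.0854; "dp": the shift along the tool's x, y, z in m, a list of three; "twist": the turn, a rotation vector about the tool's x, y, z in rad, a list of three. A call has 1 to 8 rows; each row shifts and turns the commanded pose from where the row before left it, along the tool's axes as they then stand; what a row does not reach is not made up. A row lasts 1/12 s, in which the tool goes at most 41.7 mm and 7.16 degrees, less where a joint would pass 70% of its speed; a pose out of reach is approached as far as the arm can. A call with a gripper value outside its range is refused whole. The fingers move at their own pace and stop on an object; the grip force is fixed at half the most. Time passes only in rows, so rows that do not move let the fingers close. It gives the time, the measured TCP pose, the force and the opening at its end, in the units of the state.
- manip.state(): the state, without advancing time (a new reading comes with each control period).
- snapshot(name): name is "side" or "top" or "wrist"; returns a dict with "pixels" (480x640x3 uint8, red, green, blue), "mtx" (3x3 intrinsics, pixels), "eye" and "orientation" of the camera in the world. Camera axes: x right, y down, z forward; pixel columns grow to the right and rows downward; lengths in mm; the calibration is good to about 2 mm. A picture is of the moment at which its call begins. There is no depth.
- manip.close_job(): hands the job in, once; it reports no verdict.
Trained networks look in a picture, given as the dict that the camera call returned (one of the last four; its "shot" number tells which), for a name from the list of things; names that differ only in an ending like _2 or _b are one class to them, and where a whole thing is asked for, a point or a joint stands for the part that bears it (a point fixed in the world has none). Each returns a list of dicts, best first, with "conf" (0 to 1); they miss things now and then, are a little off and sometimes report something else, mostly with a low value. They report only what shows in the picture. A call takes as long as a camera call. They do not tell look-alikes from the thing itself.
- look_for(picture, name): "xy" ([column, row] in pixels, amid what is visible of it).
- spot_point(picture, name): "xy" ([column, row] in pixels: a listed point, or the origin of a listed thing).
The state is a dict: "time": time; "joint_pos": joint angles; "qvel": joint speeds; "joint_torque": joint torques, N m; "tcp_pos": TCP position; "tcp_rot": TCP orientation; "ft_force": force on the tool from outside, world axes, zero at the start; "torque": the same for the moment, N m; "width": opening from 0.0 (shut) to 1.0 (fully open).
Only numpy, scipy, OpenCV 4.12 (cv2) and the standard library are available. Lean on these libraries where they do the work, as an engineer would, in place of code of your own. Each camera call takes 0.05 s, during which the arm holds its last target.

## Task

The head of the bench shaker is to be changed, so loosen the big knurled collar that locks it: roll a fingertip along the collar's rim, anticlockwise as seen from above, until the raised pointer on the collar has gone past the fixed mark on the housing once and comes round to it a second time; leave it lined up there and do not run on past. Work with the outside of a fingertip only; lift and carry nothing, and leave the bottle, the jar and the tube rack where they stand.

Things in the scene. Friction and masses are not known exactly. Their poses are not given: they have to be found in the camera images.
- collar (a joint): turn of the knurled aluminium collar about its vertical axis, rad, counted through whole turns: 0 = fully tight with the pointer at the mark, growing anticlockwise seen from above (loosening); 6.283 = pointer at the mark for the first time, 12.566 = for the second time. It starts between 0.8 and 5.2. It does not rise, turns stiffly (about 0.07 N m, so about 1.5 N along the rim) and stays where it is left
- collar_center (a point): centre of the collar's flat top face, on its axis, 122 mm above the bench; x axis from there towards the mark, z up. The collar is a disc of 96 mm diameter over 40 upright ribs (4.4 mm wide, 2.5 mm proud), 24 mm high: its rim runs from 98 to 122 mm above the bench, the ribs from about 100 to 119 mm, free all round
- shaker: the fixed white bench shaker; origin at the centre of its underside on the bench, below the collar's axis; x towards its front (knob, switch, mark), z up. Housing 170 by 156 mm, its flat top (156 by 142 mm) 88 mm up; a black rubber cup, 52 mm in diameter, stands in the middle of the collar up to 132 mm
- pointer (a point): top of the raised steel pointer on the collar's top face, 13 mm long radially, 8 mm wide, 4 mm high, 36.5 mm from the axis; it turns with the collar. It points at the mark when the joint is at a whole number of turns
- mark (a point): the fixed mark: a dark steel bar, 16 mm long radially, 9 mm wide, 3 mm high, on the housing's top, centred 66 mm from the collar's axis; this point is its top, 91 mm above the bench
- bottle_mid (a point): half-way up a loose white bottle, 58 mm in diameter, 125 mm high, beside the shaker; leave it alone
- jar_mid (a point): half-way up a loose clear jar, 50 mm in diameter, 62 mm high, near the shaker; leave it alone
- rack_mid (a point): half-way up a loose grey tube rack, 110 by 60 mm, 45 mm high (tubes to 59 mm), beside the shaker; leave it alone
There are look-alikes about, which are no part of the job. Leave any blue, green or red look-alike of the part that bears rack_mid alone.

How it is judged (in metres and radians):
On the way:
1. the pointer goes past the mark for the first time (joint over 6.5 rad) (value of joint collar above 6.5 rad), for 0.1 s.
At the end, for the whole second after the job is handed in: the collar rests with its pointer at the mark for the second time, within 0.26 rad (15 degrees) either way; bottle, jar and rack stand upright within 25 mm of where they were (value of joint collar between 12.306 and 12.826 rad and velocity of joint collar between -0.05 and 0.05 rad/s and distance of each of bottle_mid, jar_mid, rack_mid from where it was at the start of the episode below 0.025 m and angle between each of bottle_mid, jar_mid, rack_mid's own z axis and vertical below 0.15 rad); the robot touches nothing.
It fails at once if the bottle is shoved, tipped, lifted or carried (its middle moves over 25 mm) (distance of bottle_mid from where it was at the start of the episode above 0.025 m).
It fails at once if the jar is shoved, tipped, lifted or carried (its middle moves over 25 mm) (distance of jar_mid from where it was at the start of the episode above 0.025 m).
It fails at once if the tube rack is shoved, tipped, lifted or carried (its middle moves over 25 mm) (distance of rack_mid from where it was at the start of the episode above 0.025 m).
It fails at once if the collar is screwed tight instead of loosened (joint under 0.3 rad) (value of joint collar below 0.3 rad).
It fails at once if the collar runs on well past the mark the second time (over a fifth of a turn) (value of joint collar above 13.816 rad).
It also fails if it takes over 70 s, if anything falls off the work surface, if the arm or the gripper's body presses on something with over 40 N, if the wrist force passes 120 N, or if a joint passes its speed limit or range.

## Working session

There is one attempt and no reset: what is moved stays moved. The work goes in short steps, Python scripts to look and compute and a tool call to move; the robot and the scene stay as the last step left them, time stands still between calls to the robot, and variables do not carry over. Pictures are saved under pics/ and viewed, and the job is handed in when it is done.

Besides the shell and the picture viewer there is one more tool, called after "Call:" as name([rows], argument=value, ...), one row to a line, values as JSON. carry_out: Moves the arm, as the interface text tells. Its arguments: {"type":"object","properties":{"targets":{"type":"array","items":{"type":"object","properties":{"claw":{"type":"number"},"dp":{"type":"array","items":{"type":"number"}},"twist":{"type":"array","items":{"type":"number"}}}}}},"required":["targets"]}

```bash
ls; mkdir -p pics; cat > h.py <<'E'
import numpy as np, cv2
from cell import manip, snapshot, look_for, spot_point
def ray(p,xy):
    K=np.array(p["mtx"]);R=np.array(p["orientation"]);
    if R.shape!=(3,3):
        from scipy.spatial.transform import Rotation as Ro
        R=Ro.from_euler('xyz',R).as_matrix()
    d=R@np.linalg.solve(K,[xy[0],xy[1],1]);return np.array(p["eye"],float),d
def atz(p,xy,z):
    e,d=ray(p,xy);return e+d*(z-e[2])/d[2]
def save(p,n): cv2.imwrite(n,np.array(p["pixels"])[:,:,::-1])
E
python3 - <<'E'
from h import *
s=manip.state();print(s, manip.grip_point_offset)
for c in ["side","top","wrist"]:
    p=snapshot(c);save(p,f"pics/{c}0.png");print(c,p["eye"],p["orientation"],p["mtx"])
    if c!="wrist":
      for n,z in [("collar_center",122),("pointer",126),("mark",91),("shaker",0),("bottle_mid",62.5),("jar_mid",31),("rack_mid",22.5)]:
        for r in spot_point(p,n)[:3]: print(c,n,np.round(r["xy"],1),round(r["conf"],2),np.round(atz(p,r["xy"],z),1))
E
```

```text
pics
{'time': 0.0, 'joint_pos': array([ 1.16477297e+00,  2.17770904e-01,  1.61496610e+00,  5.40339041e-06,
        1.31132862e+00, -1.12210394e-01]), 'qvel': array([ 0.00023845,  0.00127123,  0.00015937, -0.00061696, -0.00039824,
       -0.0002334 ]), 'joint_torque': array([ 2.21486705e-03, -3.96848881e+01, -3.03852296e+01, -7.11709458e-05,
        9.68121603e-03, -1.20165006e-05]), 'tcp_pos': array([180.65116249, 597.44303536, 229.94122316]), 'tcp_rot': array([-1.57051423,  0.00245683,  1.27698232]), 'ft_force': array([ 0.24446782, -0.1886789 ,  0.01575926]), 'torque': array([-0.04128633, -0.006865  , -0.0096546 ]), 'width': 0.9999558192421591} 18.700000000000003
side [276.74561594 686.89015318 883.56943791] [-2.41245236 -0.00839544 -2.6696116 ] [[513.68837492   0.         321.45325148]
 [  0.         513.68837492 237.26171183]
 [  0.           0.           1.        ]]
side collar_center [335.7 260.4] 0.85 [529.3 118.2 122. ]
side collar_center [327.8 268.7] 0.38 [533.6 143.2 122. ]
side pointer [327.6 272.4] 0.66 [528.7 154.1 126. ]
side mark [304.1 256.9] 0.57 [599.6 116.1  91. ]
[... 586 characters left out ...]
  ]]
top collar_center [259.4 267.6] 0.8 [537.1 127.  122. ]
top pointer [242.2 271.7] 0.56 [528.9 158.  126. ]
top mark [261.6 232. ] 0.83 [605.8 127.2  91. ]
top shaker [269.5 269.7] 0.85 [535.  115.8   0. ]
top bottle_mid [167.5 269.7] 0.77 [530.3 310.5  62.5]
top jar_mid [238.  182.6] 0.74 [710.9 182.9  31. ]
top rack_mid [370.4 246.6] 0.95 [586.3 -91.1  22.5]
top rack_mid [436.6 233.3] 0.86 [ 616.8 -227.9   22.5]
top rack_mid [377.8 179.9] 0.79 [ 725.3 -104.8   22.5]
wrist [104.90411699 621.72843262 373.50565453] [ 2.82521515e+00 -4.83586759e-04  1.27637483e+00] [[348.80000616   0.         320.10057547]
 [  0.         348.80000616 236.6545092 ]
 [  0.           0.           1.        ]]
```

View pics/top0.png

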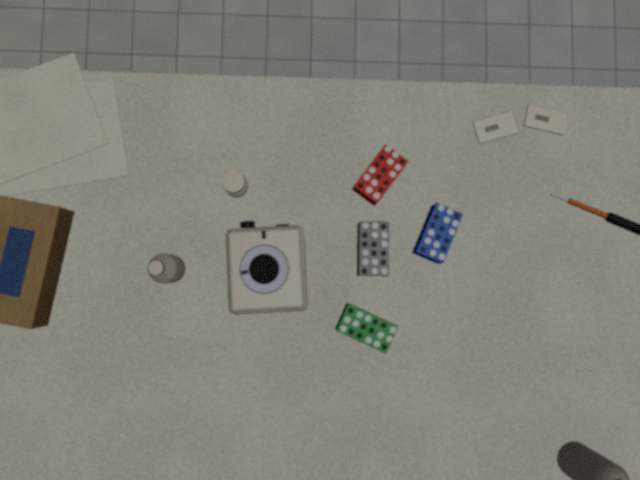

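View pics/side0.png

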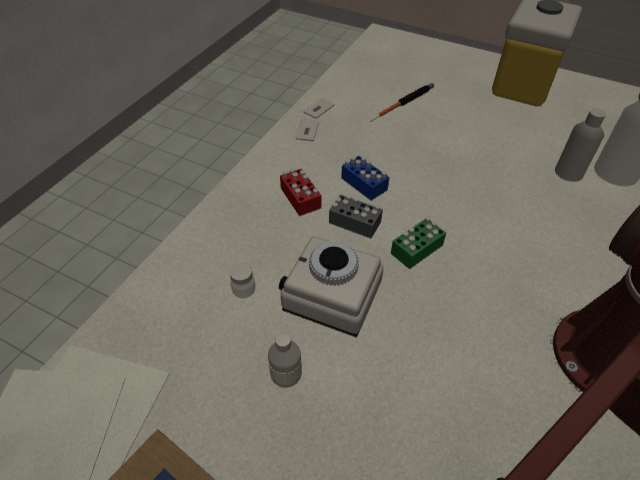

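```bash
python3 - <<'E'
import cv2
a=cv2.imread('pics/top0.png')[190:340,130:330];cv2.imwrite('pics/topc.png',cv2.resize(a,None,fx=4,fy=4,interpolation=cv2.INTER_CUBIC))
a=cv2.imread('pics/side0.png')[190:340,250:420];cv2.imwrite('pics/sidec.png',cv2.resize(a,None,fx=4,fy=4,interpolation=cv2.INTER_CUBIC))
E
```

```text
(no output)
```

View pics/topc.png

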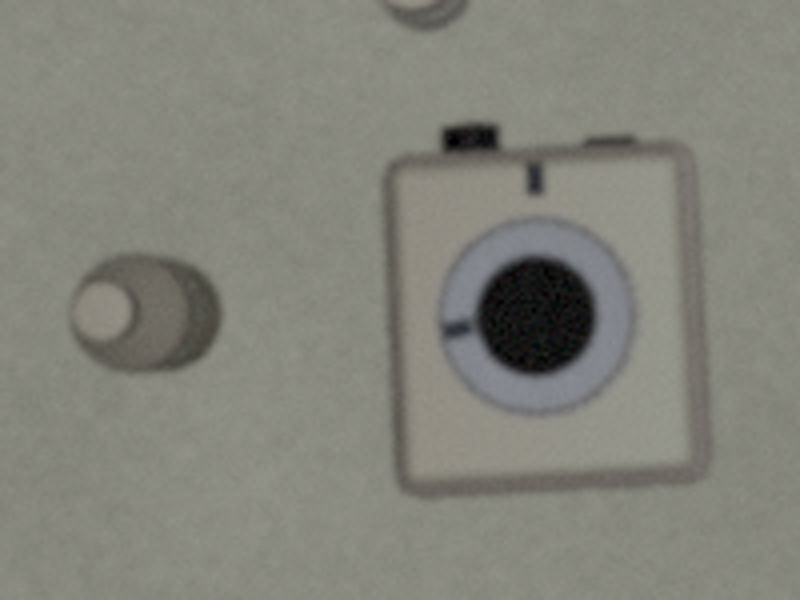

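View pics/sidec.png

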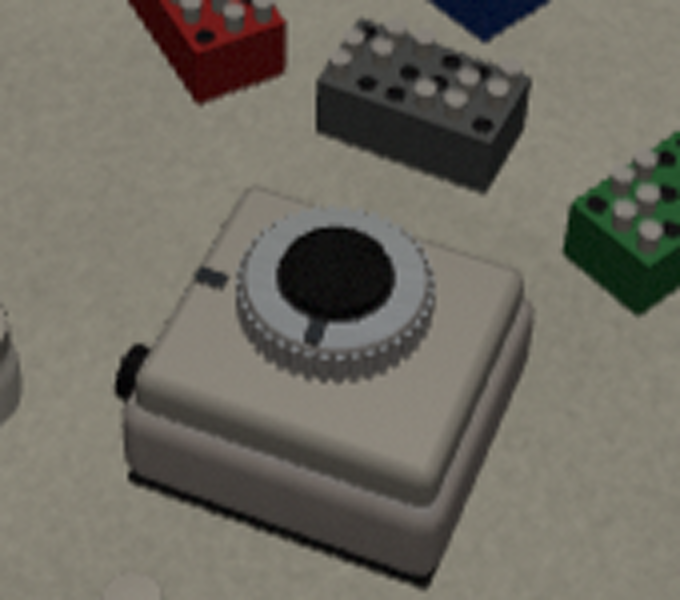

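The pictures show the collar at about (264, 269) in the top view and (334, 261) in the side view. The mark lies straight ahead of it (+x). The pointer is on the left (+y), roughly 98° anticlockwise from the mark. I'll measure this with my own circle fits.

```bash
cat >> h.py <<'E'
def track(p,c,z=122,n=400):
    """rectify top plane z around c -> 2px/mm top view, x up, y left"""
    S=3;L=75
    g=np.arange(-L,L,1/S); X,Y=np.meshgrid(c[0]-g,c[1]-g,indexing='ij')
    W=np.stack([X,Y,np.full_like(X,z)],-1).reshape(-1,3)
    from scipy.spatial.transform import Rotation as Ro
    R=np.array(p["orientation"]); R=R if R.shape==(3,3) else Ro.from_euler('xyz',R).as_matrix()
    q=(W-np.array(p["eye"]))@R; q=q@np.array(p["mtx"]).T; uv=(q[:,:2]/q[:,2:]).astype(np.float32).reshape(X.shape+(2,))
    return cv2.remap(np.array(p["pixels"]),uv[...,0],uv[...,1],cv2.INTER_LINEAR)
E
python3 - <<'E'
from h import *
for n,xy in [("top",(264.3,268.7)),("side",(333.8,260.8))]:
    p=snapshot(n);c=atz(p,xy,122);print(n,c)
    im=track(p,(535,118)); im=cv2.convertScaleAbs(im,alpha=1.5)
    for r in (48,): cv2.circle(im,(225,225),r*3,(255,0,0),1)
    cv2.line(im,(225,225),(225,50),(255,0,0),1)
    save({"pixels":im},f"pics/rect_{n}.png")
    g=im[:,:,2]
    # cup rim at z=132
    im2=track(p,(535,118),132); m=(cv2.GaussianBlur(im2,(5,5),0).max(2)<45).astype(np.uint8)
    k,l,st,ce=cv2.connectedComponentsWithStats(m); i=1+np.argmax(st[1:,4]); print("cup",st[i],535-(ce[i][1]-225)/3,118-(ce[i][0]-225)/3)
E
python3 -c "
import cv2,numpy as np
a=cv2.imread('pics/rect_top.png');b=cv2.imread('pics/rect_side.png');cv2.imwrite('pics/rects.png',cv2.resize(np.hstack([a,b]),(800,400)))"
```

```text
top [535.25384061 117.90915819 122.        ]
cup [  147   148   153   153 18059] 535.4248481828082 118.45484246082286
side [532.04680697 120.80675369 122.        ]
cup [  121   153   177   164 21754] 532.3231283135668 122.52520609236616
```

View pics/rects.png

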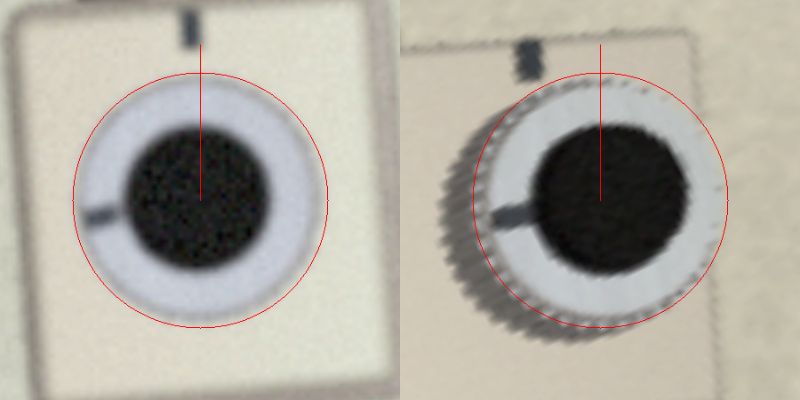

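Combining both views, the collar centre is about (534.7, 117.7). The pointer is about 96° past the mark, so q is about 1.67. Next I close the gripper and turn the tool to yaw 0.

Call:
carry_out([
  {"claw":0,"dp":[0,0,0],"twist":[0,0.116,0]},
  {"claw":0,"dp":[0,0,0],"twist":[0,0.116,0]},
  {"claw":0,"dp":[0,0,0],"twist":[0,0.116,0]},
  {"claw":0,"dp":[0,0,0],"twist":[0,0.116,0]},
  {"claw":0,"dp":[0,0,0],"twist":[0,0.116,0]},
  {"claw":0,"dp":[0,0,0],"twist":[0,0.116,0]},
  {"claw":0,"dp":[0,0,0],"twist":[0,0.116,0]},
  {"claw":0,"dp":[0,0,0],"twist":[0,0.116,0]},
])

```text
time: 1.62
tcp_pos: [181.0, 598.2, 231.3]
tcp_rot: [-1.571, -0.0, 0.343]
ft_force: [-0.3, 0.3, 0.8]
width: -0.001
```

Call:
carry_out([
  {"claw":0,"dp":[0,0,0],"twist":[0,0.116,0]},
  {"claw":0,"dp":[0,0,0],"twist":[0,0.116,0]},
  {"claw":0,"dp":[0,0,0],"twist":[0,0.117,0]},
  {"claw":0,"dp":[0,0,0],"twist":[0,0,0]},
])

```text
time: 1.95
tcp_pos: [181.0, 598.2, 231.3]
tcp_rot: [-1.571, 0.0, -0.002]
ft_force: [0.7, 0.2, 0.4]
width: -0.003
```

```bash
python3 - <<'E'
from h import *
s=manip.state();print(s['time'],s['tcp_pos'],s['tcp_rot'],s['ft_force'],s['width'],s['joint_pos'])
E
```

```text
1.95 [180.97721962 598.23179743 231.30328821] [-1.57080429e+00  1.92004036e-05 -1.90811834e-03] [0.6944869  0.18331559 0.35090485] -0.0030504591237927874 [1.16478770e+00 2.16892469e-01 1.61340314e+00 1.50240933e-05
 1.31131192e+00 1.16669196e+00]
```

Call:
carry_out([
  {"claw":0,"dp":[0.0208,0,-0.0335],"twist":[0,0,0]},
  {"claw":0,"dp":[0.0208,0,-0.0335],"twist":[0,0,0]},
  {"claw":0,"dp":[0.0208,0,-0.0335],"twist":[0,0,0]},
  {"claw":0,"dp":[0.0208,0,-0.0335],"twist":[0,0,0]},
  {"claw":0,"dp":[0.0208,0,-0.0335],"twist":[0,0,0]},
  {"claw":0,"dp":[0.0208,0,-0.0335],"twist":[0,0,0]},
  {"claw":0,"dp":[0.0208,0,-0.0335],"twist":[0,0,0]},
  {"claw":0,"dp":[0.0208,0,-0.0335],"twist":[0,0,0]},
])

```text
time: 2.62
tcp_pos: [348.0, 328.7, 231.6]
tcp_rot: [-1.57, -0.001, 0.004]
ft_force: [1.2, -0.9, 0.8]
width: -0.001
```

Call:
carry_out([
  {"claw":0,"dp":[0.0208,0,-0.0335],"twist":[0,0,0]},
  {"claw":0,"dp":[0.0208,0,-0.0335],"twist":[0,0,0]},
  {"claw":0,"dp":[0.0208,0,-0.0335],"twist":[0,0,0]},
  {"claw":0,"dp":[0.0208,0,-0.0335],"twist":[0,0,0]},
  {"claw":0,"dp":[0.0208,0,-0.0335],"twist":[0,0,0]},
  {"claw":0,"dp":[0.0208,0,-0.0335],"twist":[0,0,0]},
  {"claw":0,"dp":[0.0208,0,-0.0335],"twist":[0,0,0]},
  {"claw":0,"dp":[0.0208,0,-0.0335],"twist":[0,0,0]},
])

```text
time: 3.28
tcp_pos: [514.6, 60.3, 231.7]
tcp_rot: [-1.571, -0.001, 0.003]
ft_force: [1.3, 0.5, -0.4]
width: 0.006
```

```bash
python3 - <<'E'
from h import *
s=manip.state();print(s['time'],s['tcp_pos'],s['tcp_rot'],s['ft_force'],s['width'],s['joint_pos'])
p=snapshot("wrist");save(p,"pics/w1.png");print(p["eye"],p["orientation"])
save({"pixels":track(p,(534.7,117.7),122)},"pics/w1r.png")
E
```

```text
3.2833 [514.58821905  60.32100423 231.67967578] [-1.57064621e+00 -9.56627235e-04  2.99795668e-03] [ 1.27174669  0.47583821 -0.42867752] 0.005585560337164628 [-1.89325690e-02 -1.34976104e-02  1.86342074e+00  1.77999177e-04
  1.29071643e+00 -2.19797207e-02]
[514.9237647  140.79866351 373.82941795] [2.82475702e+00 3.55705218e-04 2.41941917e-03]
```

View pics/w1.png

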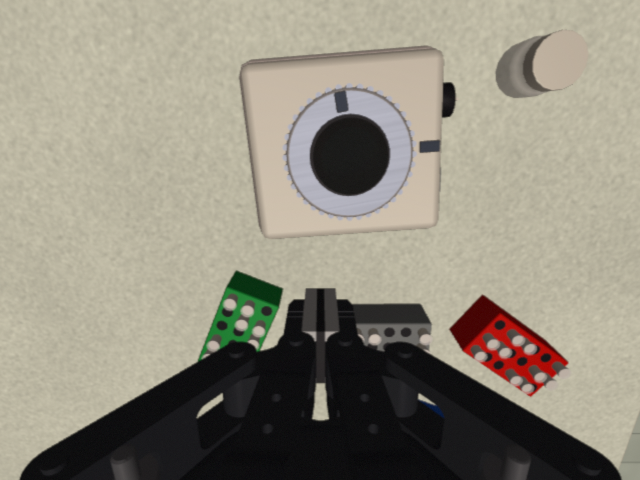

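View pics/w1r.png

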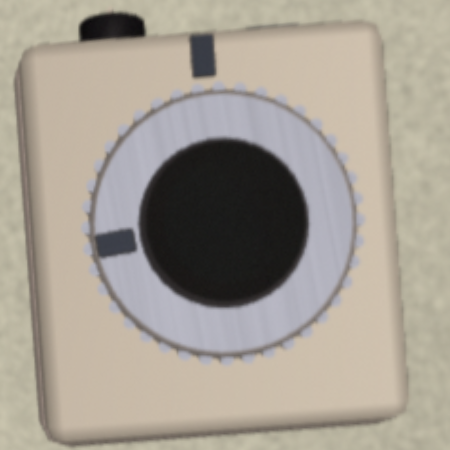

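The wrist view shows the collar at (350, 153), the pointer at (341, 101) and the mark at (429, 146). Corrected for height, the centre is (535.5, 117.9), the mark direction 4.6°, the pointer 101.0°, and so q is about 1.68. I still need about 10.88 rad. Now I descend on the −y side.

Call:
carry_out([
  {"claw":0,"dp":[0.02,0,-0.014],"twist":[0,0,0]},
  {"claw":0,"dp":[0,0.03,0],"twist":[0,0,0]},
  {"claw":0,"dp":[0,0.03,0],"twist":[0,0,0]},
  {"claw":0,"dp":[0,0.03,0],"twist":[0,0,0]},
  {"claw":0,"dp":[0,0.02,0],"twist":[0,0,0]},
  {"claw":0,"dp":[0,0.014,0],"twist":[0,0,0]},
  {"claw":0,"dp":[0,0,0],"twist":[0,0,0]},
  {"claw":0,"dp":[0,0,0],"twist":[0,0,0]},
])

```text
time: 4.0
tcp_pos: [533.0, 48.5, 106.6]
tcp_rot: [-1.571, 0.002, 0.002]
ft_force: [-0.3, 0.4, 0.9]
width: -0.001
```

```bash
python3 - <<'E'
from h import *
s=manip.state();print(s['time'],s['tcp_pos'],s['tcp_rot'],s['ft_force'],s['width'],s['joint_pos'])
p=snapshot("wrist");save(p,"pics/w2.png");print(p["eye"],p["orientation"])
p=snapshot("side");cv2.imwrite("pics/s2.png",cv2.resize(p["pixels"][150:330,230:450,::-1],None,fx=3,fy=3))
E
```

```text
4.0 [533.0079485   48.45208374 106.61523969] [-1.57068238  0.00212875  0.00191749] [-0.27464598  0.4433978   0.89170781] -0.001099217651640803 [-4.05261738e-02  1.72976152e-01  1.91916324e+00  2.70889482e-05
  1.05158493e+00 -4.24570112e-02]
[533.87751841 128.89995577 248.78022563] [2.82470339e+00 3.38591398e-03 1.23842022e-03]
```

View pics/w2.png

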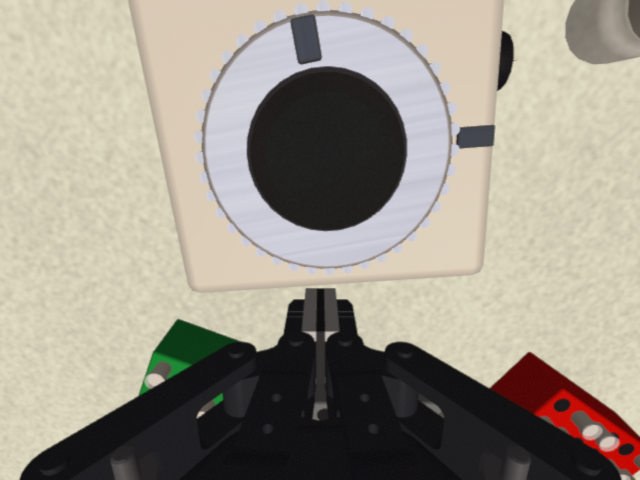

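View pics/s2.png

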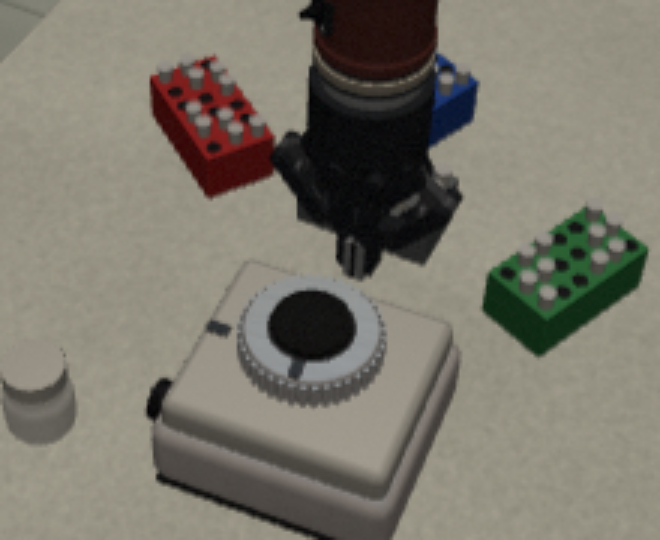

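The tip is 16 mm wide and about 10 mm short of the rim. I edge in and watch the force.

Call:
carry_out([
  {"claw":0,"dp":[0.003,0,0.006],"twist":[0,0,0]},
  {"claw":0,"dp":[0,0,0.002],"twist":[0,0,0]},
  {"claw":0,"dp":[0,0,0],"twist":[0,0,0]},
])

```text
time: 4.35
tcp_pos: [537.9, 56.9, 108.7]
tcp_rot: [-1.571, -0.003, 0.001]
ft_force: [-0.3, 0.7, 0.0]
width: 0.003
```

Call:
carry_out([
  {"claw":0,"dp":[0,0,0.002],"twist":[0,0,0]},
  {"claw":0,"dp":[0,0,0],"twist":[0,0,0]},
])

```text
time: 4.52
tcp_pos: [537.0, 58.6, 107.7]
tcp_rot: [-1.571, -0.001, 0.001]
ft_force: [-0.2, 0.7, 0.6]
width: -0.002
```

Call:
carry_out([
  {"claw":0,"dp":[0,0,0.001],"twist":[0,0,0]},
  {"claw":0,"dp":[0,0,0],"twist":[0,0,0]},
])

```text
time: 4.68
tcp_pos: [536.8, 58.9, 107.5]
tcp_rot: [-1.572, -0.0, 0.0]
ft_force: [0.5, -2.3, 0.8]
width: 0.003
```

Call:
carry_out([
  {"claw":0,"dp":[0,0,0.001],"twist":[0,0,0]},
  {"claw":0,"dp":[0,0,0],"twist":[0,0,0]},
])

```text
time: 4.85
tcp_pos: [536.9, 59.1, 107.5]
tcp_rot: [-1.573, -0.0, 0.001]
ft_force: [-0.9, -5.2, -0.0]
width: 0.002
```

Contact shows up at y≈58.8, which agrees with a rim radius of 48 plus 11. I begin rolling along the −y face and into the first corner arc.

Call:
carry_out([
  {"claw":0,"dp":[0.0033,0,0.0008],"twist":[0,0,0]},
  {"claw":0,"dp":[0.0033,0,0.0006],"twist":[0,0,0]},
  {"claw":0,"dp":[0.0045,0,0.0002],"twist":[0,0,0]},
  {"claw":0,"dp":[0.0044,0,0.0007],"twist":[0,0,0]},
  {"claw":0,"dp":[0.0043,0,0.0011],"twist":[0,0,0]},
  {"claw":0,"dp":[0.0042,0,0.0015],"twist":[0,0,0]},
])

```text
time: 5.35
tcp_pos: [560.8, 65.3, 107.2]
tcp_rot: [-1.57, 0.001, -0.001]
ft_force: [-1.6, -1.6, 0.3]
width: -0.0
```

```bash
cat >> h.py <<'E'
C=np.array([535.5,117.9])
def rep(n):
    s=manip.state();print(s['time'],np.round(s['tcp_pos'],1),np.round(s['ft_force'],1))
    p=snapshot("wrist");save(p,f"pics/{n}.png")
    im=track(p,C,126)
    save({"pixels":im},f"pics/{n}r.png")
    return p
E
python3 - <<'E'
from h import *
rep("w3")
E
```

```text
5.35 [560.8  65.3 107.2] [-1.6 -1.6  0.3]
```

View pics/w3.png

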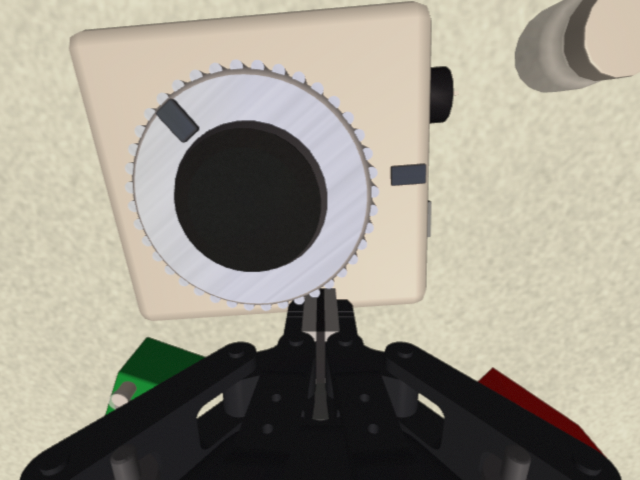

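It drives without slip: the pointer has turned about 0.5 rad, now at (178, 120) relative to the centre at (250, 195). I carry on around the loop.

Call:
carry_out([
  {"claw":0,"dp":[0.004,0,0.0019],"twist":[0,0,0]},
  {"claw":0,"dp":[0.0038,0,0.0023],"twist":[0,0,0]},
  {"claw":0,"dp":[0.0036,0,0.0027],"twist":[0,0,0]},
  {"claw":0,"dp":[0.0033,0,0.003],"twist":[0,0,0]},
  {"claw":0,"dp":[0.003,0,0.0033],"twist":[0,0,0]},
  {"claw":0,"dp":[0.0027,0,0.0036],"twist":[0,0,0]},
  {"claw":0,"dp":[0.0023,0,0.0038],"twist":[0,0,0]},
  {"claw":0,"dp":[0.0019,0,0.004],"twist":[0,0,0]},
])

```text
time: 6.07
tcp_pos: [587.9, 89.3, 107.9]
tcp_rot: [-1.572, -0.005, 0.0]
ft_force: [5.2, -5.4, -2.8]
width: 0.001
```

Call:
carry_out([
  {"claw":0,"dp":[0.0015,0,0.0042],"twist":[0,0,0]},
  {"claw":0,"dp":[0.0011,0,0.0043],"twist":[0,0,0]},
  {"claw":0,"dp":[0.0007,0,0.0044],"twist":[0,0,0]},
  {"claw":0,"dp":[0.0002,0,0.0045],"twist":[0,0,0]},
  {"claw":0,"dp":[0,0,0.0045],"twist":[0,0,0]},
  {"claw":0,"dp":[0,0,0.0045],"twist":[0,0,0]},
])

```text
time: 6.57
tcp_pos: [594.8, 116.7, 109.7]
tcp_rot: [-1.57, -0.014, -0.0]
ft_force: [8.6, -1.7, -0.5]
width: -0.002
```

```bash
python3 - <<'E'
from h import *
rep("w4")
p=snapshot("top");cv2.imwrite("pics/t4.png",cv2.resize(p["pixels"][200:330,190:350,::-1],None,fx=4,fy=4))
E
```

```text
6.5667 [594.8 116.7 109.7] [ 8.6 -1.7 -0.5]
```

View pics/w4.png

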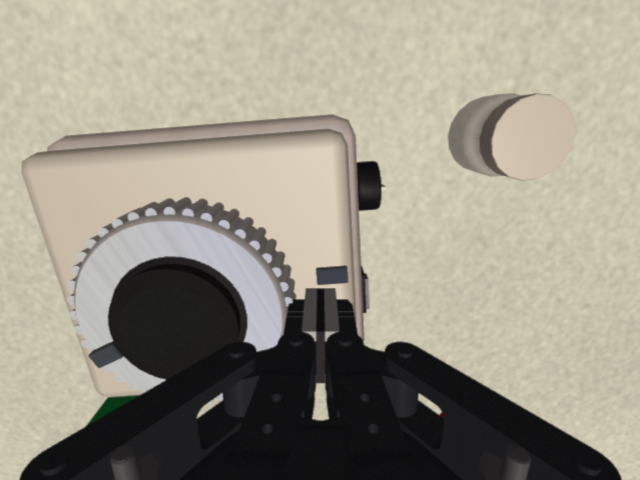

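View pics/t4.png

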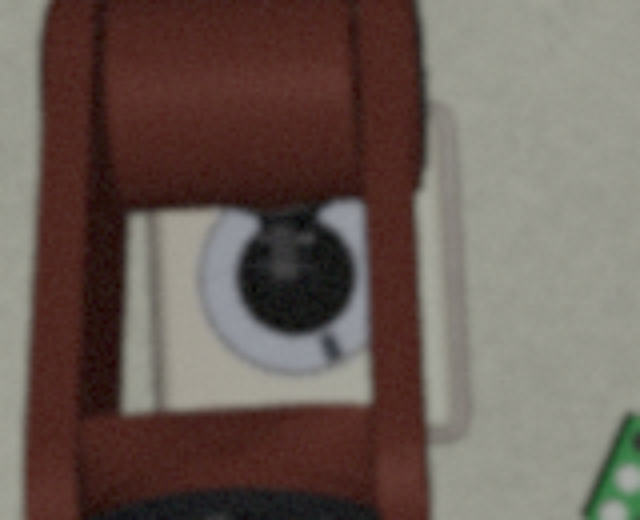

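The top view agrees: the pointer is at 205.6°, so q is about 3.51 against 3.49 from the path length, which means no slip. I continue round the +y side.

Call:
carry_out([
  {"claw":0,"dp":[0,0,0.0043],"twist":[0,0,0]},
  {"claw":0,"dp":[0,0,0.0043],"twist":[0,0,0]},
  {"claw":0,"dp":[0,0,0.0043],"twist":[0,0,0]},
  {"claw":0,"dp":[-0.0002,0,0.0045],"twist":[0,0,0]},
  {"claw":0,"dp":[-0.0007,0,0.0044],"twist":[0,0,0]},
  {"claw":0,"dp":[-0.0011,0,0.0043],"twist":[0,0,0]},
  {"claw":0,"dp":[-0.0015,0,0.0042],"twist":[0,0,0]},
  {"claw":0,"dp":[-0.0019,0,0.004],"twist":[0,0,0]},
])

```text
time: 7.33
tcp_pos: [584.2, 151.4, 108.2]
tcp_rot: [-1.57, -0.002, -0.0]
ft_force: [2.9, 0.6, 4.4]
width: -0.001
```

Call:
carry_out([
  {"claw":0,"dp":[-0.0023,0,0.0038],"twist":[0,0,0]},
  {"claw":0,"dp":[-0.0027,0,0.0036],"twist":[0,0,0]},
  {"claw":0,"dp":[-0.003,0,0.0033],"twist":[0,0,0]},
  {"claw":0,"dp":[-0.0033,0,0.003],"twist":[0,0,0]},
  {"claw":0,"dp":[-0.0036,0,0.0027],"twist":[0,0,0]},
  {"claw":0,"dp":[-0.0038,0,0.0023],"twist":[0,0,0]},
  {"claw":0,"dp":[-0.004,0,0.0019],"twist":[0,0,0]},
  {"claw":0,"dp":[-0.0042,0,0.0015],"twist":[0,0,0]},
])

```text
time: 8.0
tcp_pos: [555.4, 172.8, 106.4]
tcp_rot: [-1.57, 0.002, -0.0]
ft_force: [3.0, 0.0, -2.1]
width: -0.0
```

Call:
carry_out([
  {"claw":0,"dp":[-0.0043,0,0.0011],"twist":[0,0,0]},
  {"claw":0,"dp":[-0.0044,0,0.0007],"twist":[0,0,0]},
  {"claw":0,"dp":[-0.0045,0,0.0002],"twist":[0,0,0]},
  {"claw":0,"dp":[-0.0045,0,0],"twist":[0,0,0]},
  {"claw":0,"dp":[-0.0045,0,0],"twist":[0,0,0]},
])

```text
time: 8.42
tcp_pos: [533.4, 176.4, 107.0]
tcp_rot: [-1.567, 0.001, -0.001]
ft_force: [1.3, 5.6, -3.3]
width: 0.002
```

```bash
python3 - <<'E'
from h import *
rep("w5")
p=snapshot("top");cv2.imwrite("pics/t5.png",cv2.resize(p["pixels"][200:330,190:350,::-1],None,fx=4,fy=4))
p=snapshot("side");cv2.imwrite("pics/s5.png",cv2.resize(p["pixels"][190:340,230:430,::-1],None,fx=3,fy=3))
E
```

```text
8.4167 [533.4 176.4 107. ] [ 1.3  5.6 -3.3]
```

View pics/s5.png

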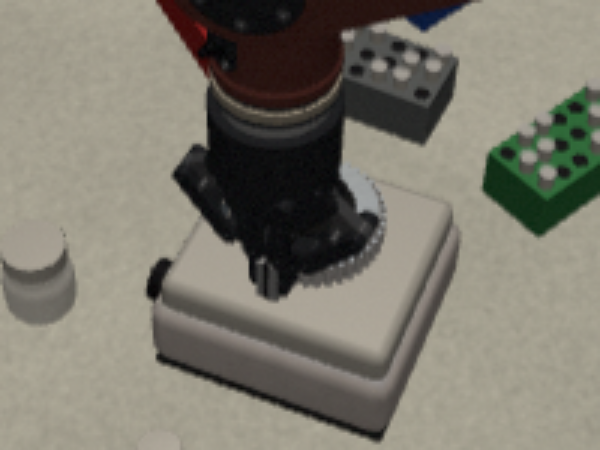

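View pics/t5.png

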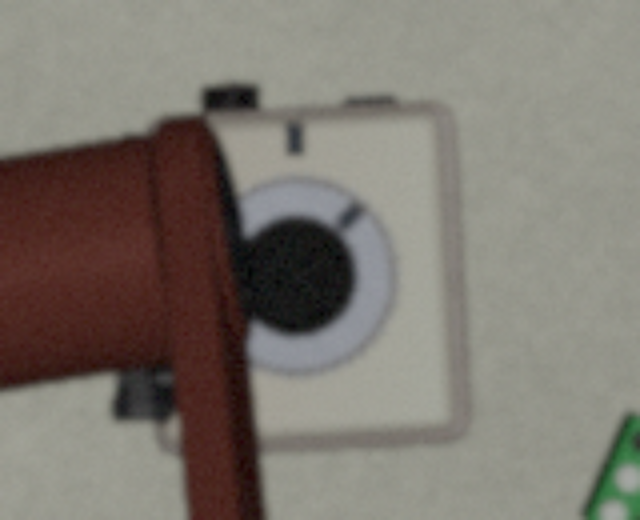

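The top view gives the pointer at 318.4°, so q is about 5.48 (5.45 predicted). I continue along the −x side, which takes the pointer past the mark for the first time.

Call:
carry_out([
  {"claw":0,"dp":[-0.0045,0,0],"twist":[0,0,0]},
  {"claw":0,"dp":[-0.0045,0,0],"twist":[0,0,0]},
  {"claw":0,"dp":[-0.0045,0,-0.0002],"twist":[0,0,0]},
  {"claw":0,"dp":[-0.0044,0,-0.0007],"twist":[0,0,0]},
  {"claw":0,"dp":[-0.0043,0,-0.0011],"twist":[0,0,0]},
  {"claw":0,"dp":[-0.0042,0,-0.0015],"twist":[0,0,0]},
  {"claw":0,"dp":[-0.004,0,-0.0019],"twist":[0,0,0]},
  {"claw":0,"dp":[-0.0038,0,-0.0023],"twist":[0,0,0]},
])

```text
time: 9.23
tcp_pos: [499.7, 166.5, 107.4]
tcp_rot: [-1.571, 0.0, -0.0]
ft_force: [1.4, 0.6, 1.0]
width: -0.003
```

Call:
carry_out([
  {"claw":0,"dp":[-0.0036,0,-0.0027],"twist":[0,0,0]},
  {"claw":0,"dp":[-0.0033,0,-0.003],"twist":[0,0,0]},
  {"claw":0,"dp":[-0.003,0,-0.0033],"twist":[0,0,0]},
  {"claw":0,"dp":[-0.0027,0,-0.0036],"twist":[0,0,0]},
  {"claw":0,"dp":[-0.0023,0,-0.0038],"twist":[0,0,0]},
  {"claw":0,"dp":[-0.0019,0,-0.004],"twist":[0,0,0]},
  {"claw":0,"dp":[-0.0015,0,-0.0042],"twist":[0,0,0]},
  {"claw":0,"dp":[-0.0011,0,-0.0043],"twist":[0,0,0]},
])

```text
time: 9.9
tcp_pos: [478.0, 137.8, 106.5]
tcp_rot: [-1.571, 0.006, -0.0]
ft_force: [-5.5, 4.3, 3.9]
width: -0.003
```

Call:
carry_out([
  {"claw":0,"dp":[-0.0007,0,-0.0044],"twist":[0,0,0]},
  {"claw":0,"dp":[-0.0002,0,-0.0045],"twist":[0,0,0]},
  {"claw":0,"dp":[0,0,-0.0044],"twist":[0,0,0]},
  {"claw":0,"dp":[0,0,-0.0044],"twist":[0,0,0]},
  {"claw":0,"dp":[0,0,-0.0044],"twist":[0,0,0]},
])

```text
time: 10.32
tcp_pos: [474.4, 115.1, 105.8]
tcp_rot: [-1.572, 0.013, 0.0]
ft_force: [-9.9, 2.0, 4.6]
width: 0.005
```

```bash
python3 - <<'E'
from h import *
rep("w6")
p=snapshot("top");cv2.imwrite("pics/t6.png",cv2.resize(p["pixels"][200:330,190:350,::-1],None,fx=4,fy=4))
p=snapshot("side");cv2.imwrite("pics/s6.png",cv2.resize(p["pixels"][190:340,230:430,::-1],None,fx=3,fy=3))
E
```

```text
10.3167 [474.4 115.1 105.8] [-9.9  2.   4.6]
```

View pics/w6.png

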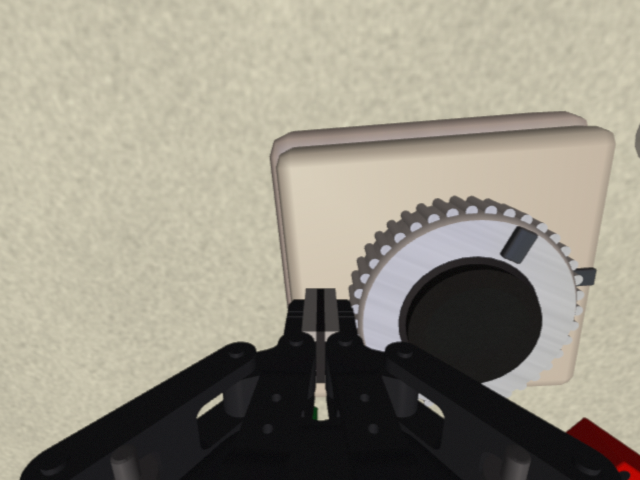

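View pics/t6.png

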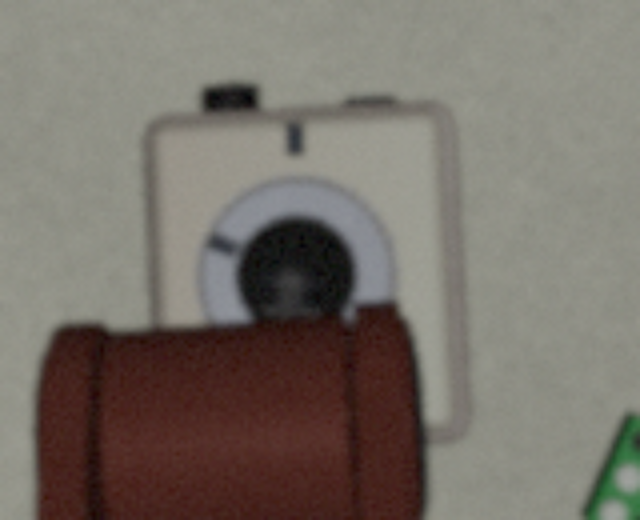

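The pointer is at 66.2° on its second lap, so q is about 7.36 and the first pass is done. That leaves 5.21 rad. I continue through the −x/−y corner.

Call:
carry_out([
  {"claw":0,"dp":[0,0,-0.0044],"twist":[0,0,0]},
  {"claw":0,"dp":[0,0,-0.0044],"twist":[0,0,0]},
  {"claw":0,"dp":[0.0002,0,-0.0045],"twist":[0,0,0]},
  {"claw":0,"dp":[0.0007,0,-0.0044],"twist":[0,0,0]},
  {"claw":0,"dp":[0.0011,0,-0.0043],"twist":[0,0,0]},
  {"claw":0,"dp":[0.0015,0,-0.0042],"twist":[0,0,0]},
  {"claw":0,"dp":[0.0019,0,-0.004],"twist":[0,0,0]},
  {"claw":0,"dp":[0.0023,0,-0.0038],"twist":[0,0,0]},
])

```text
time: 11.13
tcp_pos: [487.1, 81.1, 106.7]
tcp_rot: [-1.571, 0.001, -0.0]
ft_force: [-3.5, 0.7, -1.7]
width: 0.001
```

Call:
carry_out([
  {"claw":0,"dp":[0.0027,0,-0.0036],"twist":[0,0,0]},
  {"claw":0,"dp":[0.003,0,-0.0033],"twist":[0,0,0]},
  {"claw":0,"dp":[0.0033,0,-0.003],"twist":[0,0,0]},
  {"claw":0,"dp":[0.0036,0,-0.0027],"twist":[0,0,0]},
  {"claw":0,"dp":[0.0038,0,-0.0023],"twist":[0,0,0]},
  {"claw":0,"dp":[0.004,0,-0.0019],"twist":[0,0,0]},
  {"claw":0,"dp":[0.0042,0,-0.0015],"twist":[0,0,0]},
  {"claw":0,"dp":[0.0043,0,-0.0011],"twist":[0,0,0]},
])

```text
time: 11.8
tcp_pos: [516.9, 61.6, 107.4]
tcp_rot: [-1.572, 0.0, 0.0]
ft_force: [-3.0, -2.5, 0.4]
width: 0.001
```

Call:
carry_out([
  {"claw":0,"dp":[0.0044,0,-0.0007],"twist":[0,0,0]},
  {"claw":0,"dp":[0.0045,0,-0.0002],"twist":[0,0,0]},
  {"claw":0,"dp":[0.0045,0,0],"twist":[0,0,0]},
  {"claw":0,"dp":[0.0045,0,0],"twist":[0,0,0]},
  {"claw":0,"dp":[0.0045,0,0],"twist":[0,0,0]},
  {"claw":0,"dp":[0.0045,0,0],"twist":[0,0,0]},
])

```text
time: 12.3
tcp_pos: [544.6, 59.8, 107.5]
tcp_rot: [-1.574, -0.001, 0.0]
ft_force: [-1.8, -3.8, -0.5]
width: 0.004
```

```bash
python3 - <<'E'
from h import *
rep("w7")
E
```

```text
12.3 [544.6  59.8 107.5] [-1.8 -3.8 -0.5]
```

View pics/w7r.png

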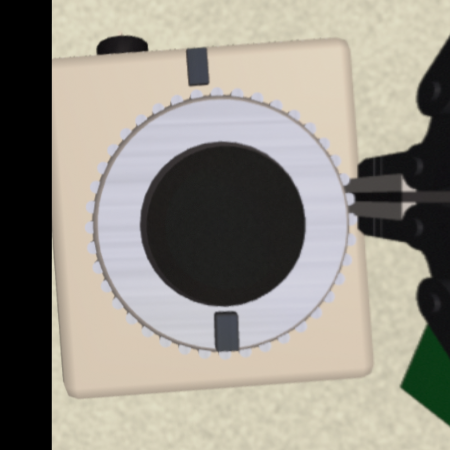

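Pointer at about 181°, so q is about 9.37 (9.40 predicted). That leaves 3.2 rad, roughly 154 mm of path. I do the next arc and flat, then measure again.

Call:
carry_out([
  {"claw":0,"dp":[0.0045,0,0.0002],"twist":[0,0,0]},
  {"claw":0,"dp":[0.0044,0,0.0007],"twist":[0,0,0]},
  {"claw":0,"dp":[0.0043,0,0.0011],"twist":[0,0,0]},
  {"claw":0,"dp":[0.0042,0,0.0015],"twist":[0,0,0]},
  {"claw":0,"dp":[0.004,0,0.0019],"twist":[0,0,0]},
  {"claw":0,"dp":[0.0038,0,0.0023],"twist":[0,0,0]},
  {"claw":0,"dp":[0.0036,0,0.0027],"twist":[0,0,0]},
  {"claw":0,"dp":[0.0033,0,0.003],"twist":[0,0,0]},
])

```text
time: 13.02
tcp_pos: [576.4, 75.0, 107.5]
tcp_rot: [-1.571, -0.001, 0.0]
ft_force: [0.3, -4.2, -0.9]
width: 0.001
```

Call:
carry_out([
  {"claw":0,"dp":[0.003,0,0.0033],"twist":[0,0,0]},
  {"claw":0,"dp":[0.0027,0,0.0036],"twist":[0,0,0]},
  {"claw":0,"dp":[0.0023,0,0.0038],"twist":[0,0,0]},
  {"claw":0,"dp":[0.0019,0,0.004],"twist":[0,0,0]},
  {"claw":0,"dp":[0.0015,0,0.0042],"twist":[0,0,0]},
  {"claw":0,"dp":[0.0011,0,0.0043],"twist":[0,0,0]},
  {"claw":0,"dp":[0.0007,0,0.0044],"twist":[0,0,0]},
  {"claw":0,"dp":[0.0002,0,0.0045],"twist":[0,0,0]},
])

```text
time: 13.68
tcp_pos: [593.9, 106.8, 108.9]
tcp_rot: [-1.572, -0.012, -0.0]
ft_force: [9.6, -3.8, -2.7]
width: -0.002
```

Call:
carry_out([
  {"claw":0,"dp":[0,0,0.0044],"twist":[0,0,0]},
  {"claw":0,"dp":[0,0,0.0044],"twist":[0,0,0]},
  {"claw":0,"dp":[0,0,0.0044],"twist":[0,0,0]},
  {"claw":0,"dp":[0,0,0.0044],"twist":[0,0,0]},
  {"claw":0,"dp":[0,0,0.0044],"twist":[0,0,0]},
  {"claw":0,"dp":[-0.0002,0,0.0045],"twist":[0,0,0]},
  {"claw":0,"dp":[-0.0007,0,0.0044],"twist":[0,0,0]},
])

```text
time: 14.27
tcp_pos: [591.0, 139.3, 109.4]
tcp_rot: [-1.569, -0.007, -0.0]
ft_force: [3.9, -0.6, 3.5]
width: -0.004
```

```bash
python3 - <<'E'
from h import *
rep("w8")
p=snapshot("top");cv2.imwrite("pics/t8.png",cv2.resize(p["pixels"][200:330,190:350,::-1],None,fx=4,fy=4))
p=snapshot("side");cv2.imwrite("pics/s8.png",cv2.resize(p["pixels"][190:340,230:430,::-1],None,fx=3,fy=3))
E
```

```text
14.2667 [591.  139.3 109.4] [ 3.9 -0.6  3.5]
```

View pics/t8.png

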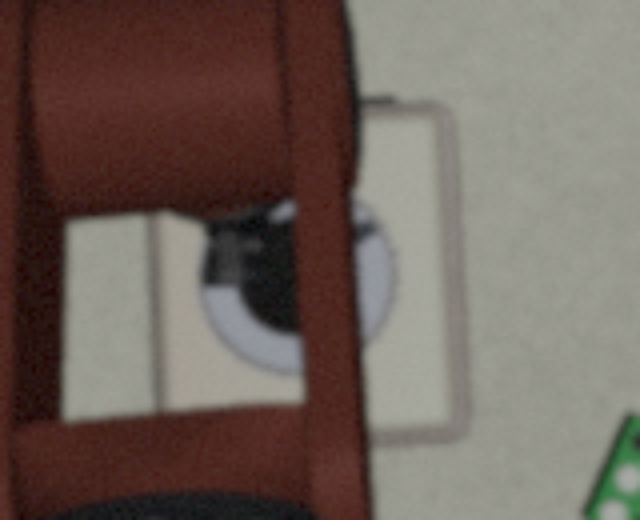

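View pics/s8.png

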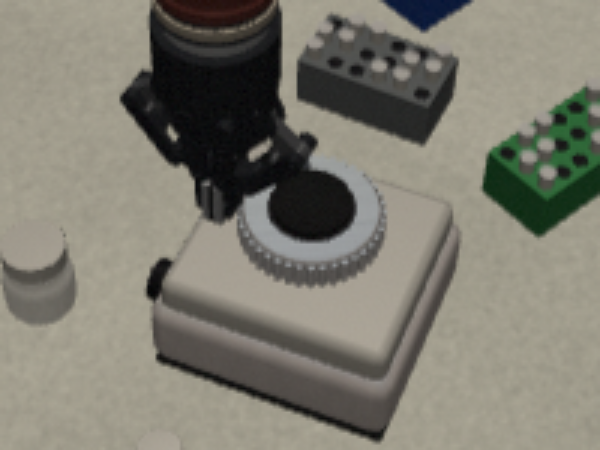

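View pics/w8.png

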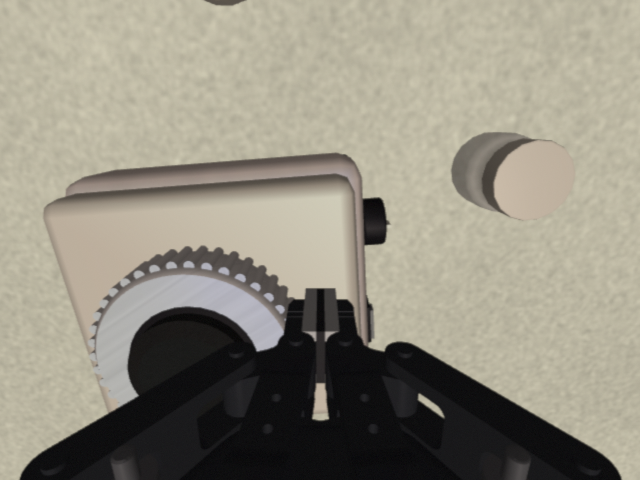

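The pointer is partly visible at about (367, 228) in the top crop, roughly 305°. So q is about 11.5 (11.50 predicted), leaving 1.06 rad. I roll about 36 mm more, then look.

Call:
carry_out([
  {"claw":0,"dp":[-0.0011,0,0.0043],"twist":[0,0,0]},
  {"claw":0,"dp":[-0.0015,0,0.0042],"twist":[0,0,0]},
  {"claw":0,"dp":[-0.0019,0,0.004],"twist":[0,0,0]},
  {"claw":0,"dp":[-0.0023,0,0.0038],"twist":[0,0,0]},
  {"claw":0,"dp":[-0.0027,0,0.0036],"twist":[0,0,0]},
  {"claw":0,"dp":[-0.003,0,0.0033],"twist":[0,0,0]},
  {"claw":0,"dp":[-0.0033,0,0.003],"twist":[0,0,0]},
  {"claw":0,"dp":[-0.0036,0,0.0027],"twist":[0,0,0]},
])

```text
time: 15.08
tcp_pos: [566.8, 166.9, 106.1]
tcp_rot: [-1.572, 0.003, 0.0]
ft_force: [1.9, 0.3, 0.3]
width: 0.001
```

```bash
python3 - <<'E'
from h import *
rep("w9")
p=snapshot("top");cv2.imwrite("pics/t9.png",cv2.resize(p["pixels"][200:330,190:350,::-1],None,fx=4,fy=4))
p=snapshot("side");cv2.imwrite("pics/s9.png",cv2.resize(p["pixels"][190:340,230:430,::-1],None,fx=3,fy=3))
E
```

```text
15.0833 [566.8 166.9 106.1] [1.9 0.3 0.3]
```

View pics/t9.png

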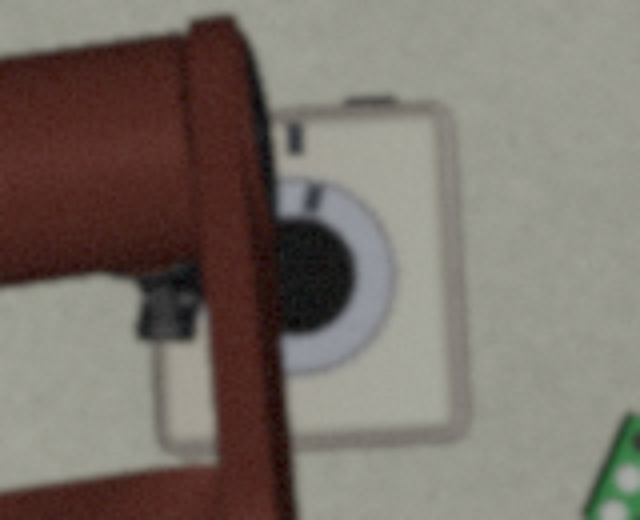

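View pics/s9.png

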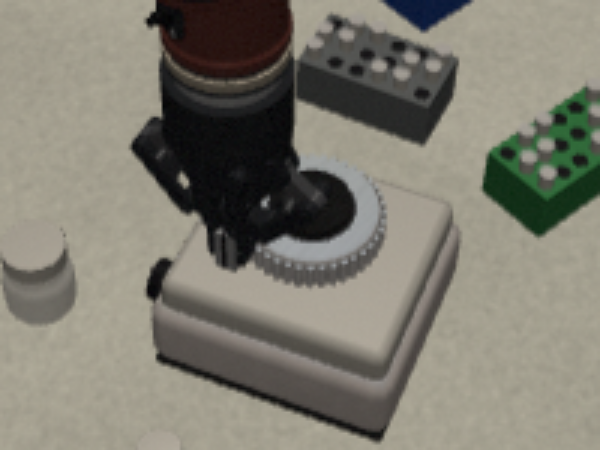

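The pointer is at −11.9° and the mark at +4.6°, so 0.29 rad remains, about 13.8 mm. I do three more rows and then back straight off the rim.

Call:
carry_out([
  {"claw":0,"dp":[-0.0038,0,0.0023],"twist":[0,0,0]},
  {"claw":0,"dp":[-0.004,0,0.0019],"twist":[0,0,0]},
  {"claw":0,"dp":[-0.0042,0,0.0015],"twist":[0,0,0]},
  {"claw":0,"dp":[0,0,0],"twist":[0,0,0]},
  {"claw":0,"dp":[0.0015,0,0.004],"twist":[0,0,0]},
  {"claw":0,"dp":[0.0025,0,0.007],"twist":[0,0,0]},
  {"claw":0,"dp":[0.0025,0,0.007],"twist":[0,0,0]},
  {"claw":0,"dp":[0,0,0],"twist":[0,0,0]},
])

```text
time: 15.9
tcp_pos: [563.7, 192.0, 107.6]
tcp_rot: [-1.57, -0.001, 0.001]
ft_force: [-0.5, -0.2, -0.2]
width: 0.001
```

```bash
python3 - <<'E'
from h import *
rep("w10")
p=snapshot("top");cv2.imwrite("pics/t10.png",cv2.resize(p["pixels"][200:330,190:350,::-1],None,fx=4,fy=4))
E
```

```text
15.9 [563.7 192.  107.6] [-0.5 -0.2 -0.2]
```

View pics/t10.png

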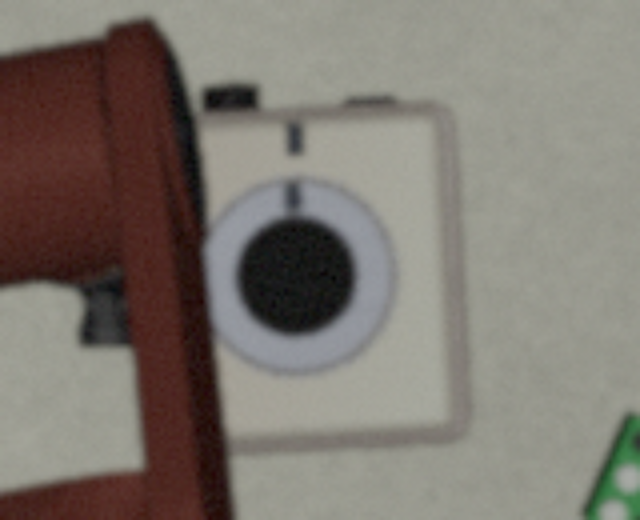

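The pointer (293, 195) is lined up with the mark (295, 138). I lift clear and move to where the wrist camera saw the collar well, to measure it properly.

Call:
carry_out([
  {"claw":0,"dp":[0,-0.03,0],"twist":[0,0,0]},
  {"claw":0,"dp":[0,-0.031,0],"twist":[0,0,0]},
  {"claw":0,"dp":[0,-0.031,0],"twist":[0,0,0]},
  {"claw":0,"dp":[0,-0.031,0],"twist":[0,0,0]},
  {"claw":0,"dp":[-0.008,0,-0.035],"twist":[0,0,0]},
  {"claw":0,"dp":[-0.008,0,-0.035],"twist":[0,0,0]},
  {"claw":0,"dp":[-0.008,0,-0.035],"twist":[0,0,0]},
  {"claw":0,"dp":[-0.004,0,-0.03],"twist":[0,0,0]},
])

```text
time: 16.67
tcp_pos: [534.0, 53.8, 230.6]
tcp_rot: [-1.572, 0.0, 0.0]
ft_force: [-0.2, -0.2, 0.0]
width: 0.005
```

Call:
carry_out([
  {"claw":0,"dp":[0,0,0],"twist":[0,0,0]},
  {"claw":0,"dp":[0,0,0],"twist":[0,0,0]},
  {"claw":0,"dp":[0,0,0],"twist":[0,0,0]},
])

```text
time: 16.92
tcp_pos: [535.1, 55.7, 230.3]
tcp_rot: [-1.57, -0.0, -0.001]
ft_force: [0.5, 0.1, -0.5]
width: 0.001
```

```bash
python3 - <<'E'
from h import *
p=rep("w11")
def blob(z,lo,hi):
    im=track(p,C,z); g=cv2.GaussianBlur(im,(5,5),0).max(2); yy,xx=np.mgrid[:450,:450]; dx=(225-yy)/3;dy=(225-xx)/3;r=np.hypot(dx,dy)
    m=(g<130)&(r>lo)&(r<hi)&(np.abs(np.degrees(np.arctan2(dy,dx)))<40); return dx[m].mean(),dy[m].mean(),m.sum()
for z,lo,hi in((126,31,42),(91,59,72)):
    b=blob(z,lo,hi);print(b,np.degrees(np.arctan2(b[1],b[0])))
for c in("top","side"):
    p=snapshot(c);save(p,f"pics/{c}11.png")
    for n,z in [("bottle_mid",62.5),("jar_mid",31),("rack_mid",22.5)]:
        for r in spot_point(p,n)[:3]: print(c,n,np.round(r["xy"],1),round(r["conf"],2),np.round(atz(p,r["xy"],z),1))
E
```

```text
16.9167 [535.1  55.7 230.3] [ 0.5  0.1 -0.5]
(np.float64(36.203262233375156), np.float64(2.9092429945629448), np.int64(797)) 4.594335538488243
(np.float64(65.21099459802988), np.float64(5.40387670797585), np.int64(1049)) 4.737138483230928
top bottle_mid [164.3 271.3] 0.67 [527.  316.5  62.5]
top bottle_mid [263.4 234.3] 0.44 [603.7 125.8  62.5]
top jar_mid [235.4 181.7] 0.85 [712.6 188.3  31. ]
top rack_mid [369.5 251.2] 0.9 [576.8 -89.4  22.5]
top rack_mid [437.3 230. ] 0.67 [ 623.7 -229.3   22.5]
top rack_mid [366.3 326.2] 0.65 [424.3 -84.7  22.5]
side bottle_mid [287.4 355.1] 0.96 [530.1 308.5  62.5]
side jar_mid [244.4 282.2] 0.71 [701.1 189.1  31. ]
side jar_mid [334.5 260.3] 0.63 [561.8  51.2  31. ]
side rack_mid [357.9 213.3] 0.76 [ 578.4 -108.2   22.5]
side rack_mid [416.3 241. ] 0.73 [426.6 -89.5  22.5]
side rack_mid [365.9 175.2] 0.67 [ 616.  -240.3   22.5]
```

View pics/w11.png

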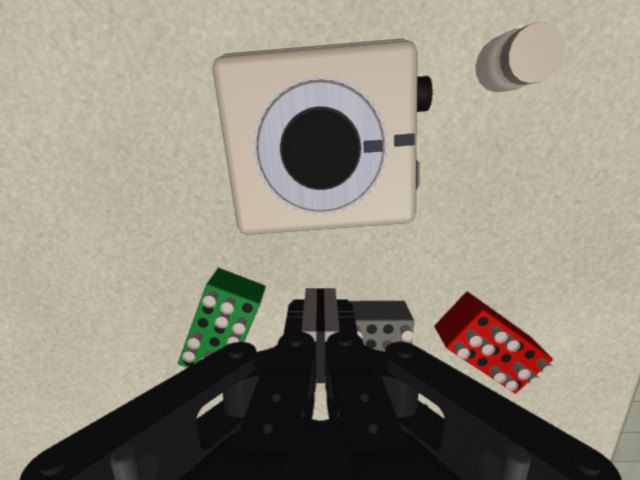

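View pics/side11.png

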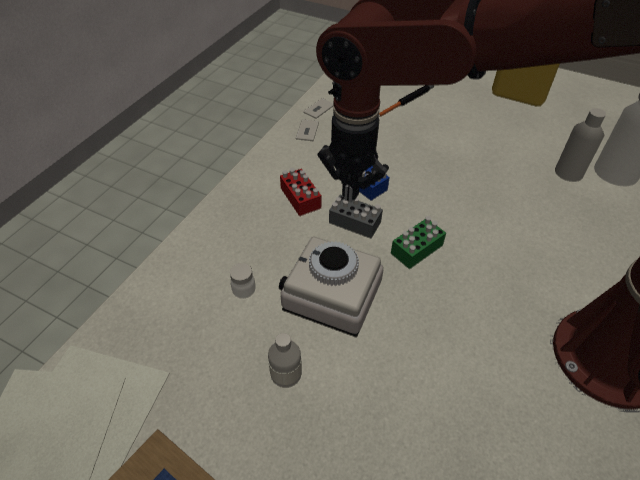

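The pointer measures 4.6° and the mark 4.7°, so they are lined up to about 0.1°. The bottle (285, 360), jar (242, 281) and rack (356, 215) stand where they were in the first side picture. The small differences in the network readings are their usual noise. Handing in.

```bash
python3 - <<'E'
from h import *
import cv2
a=cv2.imread("pics/side0.png").astype(int);b=cv2.imread("pics/side11.png").astype(int)
d=np.abs(a-b).mean(2)
for n,(x0,x1,y0,y1) in dict(bottle=(260,310,330,390),jar=(222,262,260,300),rack=(325,385,205,238)).items(): print(n,d[y0:y1,x0:x1].mean())
print("bg",d[400:450,250:300].mean())
print(manip.close_job())
E
```

```text
bottle 6.118222222222222
jar 6.710208333333334
rack 4.674579124579124
bg 7.102666666666666
the job is handed in; nothing more can be done
None
```

The collar has gone past the mark once and now stands at it for the second time. I handed the job in at about 17 s of the 70 s allowed.

- **Turning:** I rolled the outside of the shut fingertip anticlockwise along the rim for about 1.3 laps. The collar went from about 1.68 rad past the first pass and on to about 12.56 rad. I counted the turns from pictures along the way, and each matched the turn predicted from the fingertip's path to within about 0.1 rad. The wrist force readings I took stayed at roughly 11 N or less.
- **Final alignment:** With the arm lifted clear, the wrist camera put the pointer at 4.6° and the mark at 4.7°, far inside the 15° allowed. The robot was touching nothing and the force read about zero.
- **Bottle, jar and rack:** They look the same in the first and last side pictures, with differences no larger than the image noise.
- **Disagreements:** The networks' position readings for these three differed between pictures by about 5–17 mm. The networks' first estimates of the collar centre were also off by up to about 10 mm, so I used my own circle fit and the contact force instead.

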